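Zero the peak pointer and hold the purge lever half open

ROBOT

A 6-joint arm with a two-finger parallel gripper is mounted at the origin on a cart in front of the work surface, level with it; the furniture and walls round the work are solid. World frame = base frame: x ahead of the robot, y to its left, z up, the work surface at z = 0. Lengths are in m, angles in degrees, forces in N, time in s.
With the tool pointing down it reaches from about 0.3 to 0.75 m from the base axis. Payload 8.5 kg.
Tool frame: the origin (TCP) lies midway between the tips of the shut fingers; the grasp point (between the pads) lies behind it (grasp_offset is the z of the grasp point in the tool frame, in m); z points along the fingers, y is the direction in which the jaws open and shut (so a half turn about z gives the same grasp; the last joint's range is limited). The gripper opens to 85 mm and grips with 20 to 120 N. Pads are 22 mm wide; open, the fingers measure 114 mm over their backs; the gripper's body (76 mm by 85 mm) begins 54 mm behind the grasp point. The pads swing forward as they close: fully open they stand 13 mm farther back than shut.
Start: joints at [-76.507, 21.807, 74.336, -0, 83.858, -12.336], TCP at [0.24, -0.495, 0.231] pointing down, gripper open.
Joint ranges: [-178.18, 178.18], [-50.72, 133.34], [12.68, 142.11], [-81.47, 261.47], [9.98, 163.14], [-165.26, 165.26]. Speed limits (degrees/s): [136.94, 136.94, 180, 180, 180, 180].

INTERFACE

Orientations are given as a 3x3 rotation matrix whose columns are the frame's x, y, z axes.
In Python, from rig import * gives the robot as it stands.
- The arm moves only by the shell command python3 -m pendant 'ROWS' [FORCE]. ROWS is JSON, one flat list of numbers, 7 for each row, row after row: the finger opening in mm, from 0 to 85.4, then the shift along the tool's x, y, z in units of 50 mm (1.0 is 50 mm), then the turn, a rotation vector about the tool's x, y, z in units of 8 degrees (1.0 is 8 degrees). In form: [hand, dx, dy, dz, wx, wy, wz, hand, dx, dy, dz, wx, wy, wz, ...]. A call has 1 to 12 rows; each row shifts and turns the commanded pose from where the row before left it, along the tool's axes as they then stand; what a row does not reach is not made up. A row lasts 1/10 s, in which the tool goes at most 50 mm and 8.59 degrees, less where a joint would pass 70% of its speed; a pose out of reach is approached as far as the arm can. A call is refused whole if a number of a shift passes 1 or a number of a turn 1, either way. A call with a gripper value outside its range is refused whole. The fingers move at their own pace and stop on an object; FORCE is the grip in N (left out, the last holds). Time passes only in rows, so rows that do not move let the fingers close. It gives the time, the measured TCP pose, the force and the opening at its end, in the units of the state.
- observe(): the state, without advancing time (a new reading comes with each control period).
- get_image(name): name is "scene" or "top" or "wrist"; returns a dict with "frame" (400x640x3 uint8, red, green, blue), "depth" (400x640 float32, m along the optical axis (not along the pixel's ray), 0 where there is no reading), "K" (3x3 intrinsics, pixels), "rvec" (rotation vector, rad) and "tvec" (3), from world to camera coordinates, as OpenCV has them. Camera axes: x right, y down, z forward; pixel columns grow to the right and rows downward; lengths in m; the calibration is good to about 2 mm. The wrist camera is an equidistant fisheye: a pixel r from the principal point sees the ray r / f radians off the axis. A picture is of the moment at which its call begins.
- close_job(): hands the job in, once; it reports no verdict.
The state is a dict: "time_s": time; "q": joint angles; "qvel": joint speeds; "joint_efforts": joint torques, N m; "position": TCP position; "tool_rot": TCP orientation; "ft_force": force on the tool from outside, world axes, zero at the start; "wrist_torque": the same for the moment, N m; "grip_width": finger opening in m.
Only numpy, scipy, OpenCV 4.12 (cv2) and the standard library are available. Lean on these libraries where they do the work, as an engineer would, in place of code of your own. Each camera call takes 0.05 s, during which the arm holds its last target.

TASK

Purge the carrier-gas line: first turn the knob on the gauge counter-clockwise until the peak pointer is back at its zero stop, with the purge lever still released. Then press the spring-loaded purge lever down about half-way, until it is level and the gauge's thin needle stands between the two long marks, without pushing it down to its bottom stop, and keep it held there: finish while still holding it pressed. Leave the glassware and small things around the unit where they are.

Things in the scene. Friction and masses are not known exactly. Their poses are not given: they have to be found in the camera images.
- purge_unit: purge-valve unit: grey box 130 mm deep (x) x 260 wide (y) x 45 high, fixed on the worktop, round gauge on its left half, spring lever on its right half. Origin: centre of its underside, at worktop level. Its own -x is its front (robot side), +y its left; it stands at some yaw. Directions and 'unit frame' below are its own.
- dial_centre (a point): centre of the gauge's white face, unit frame (0, 0.075, 0.055). Flat clear lens above it, 99 mm across, top at 64.5 mm height, in a steel bezel 110 mm across, 65 mm high. Under the lens a thin black needle 2 mm wide (flow) and a broad black pointer 6 mm wide (peak). Scale: zero 0.8 rad left of the unit's +x, rising clockwise to 0.8 rad right; two long thick marks at 40 % and 60 %.
- knob_grip (a point): mid-knob point on the reset knob's vertical axis, unit frame (0, 0.075, 0.088); its axes are the unit's and do not turn with the knob. Knob: upright black bar 36 mm long x 13 mm thick, from 68 to 96 mm above the worktop, on a 38 mm disc in the middle of the lens. Pinch it across the 13 mm from above, fingertips higher than 67 mm above the worktop.
- peak_pointer (a joint): angle of the knob and peak pointer (they turn together): 0 at the zero stop, growing clockwise seen from above to 1.6, so resetting is counter-clockwise. Knob bar and pointer lie (0.8 - value) rad counter-clockwise of the unit's +x. Starts at 0.75 to 1.3, stays where left (friction 0.02 N m); a needle rising past it drags it along.
- purge_lever (a joint): angle of the spring lever: 0 released, sloping 0.24 rad up to the front; 0.24 half-way, level; 0.48 bottom stop. It grows as the front end is pressed down and springs back when let go. The thin needle turns 3.33 times this angle clockwise from zero: half-way it points along the unit's +x; the long marks are lever 0.192 and 0.288.
- press_point (a point): centre of the top of the lever's ribbed black thumb pad (42 mm along the lever x 36 wide x 10 thick), moves with the lever: 111 mm above the worktop when released, 91 half-way, 71 at the bottom stop; half-way at unit frame x = -0.050, y = -0.075, released x = -0.046. Pressing takes about 5 N at first, 9 N half-way, 13 N at the bottom.
- lever_pad: the whole purge lever: flat steel bar 14 mm wide ending in the black thumb pad, 106 mm from hinge to front end. Origin on its hinge axis, which runs along the unit's y through unit frame (0.035, -0.075, 0.085); it tilts with the lever
- headspace_vial_1_mid (a point): bystander: a capped glass vial, 23 mm in diameter and 77 mm tall, standing to the left of the unit; the point is its centre, 38 mm above the worktop
- headspace_vial_2_mid (a point): bystander: a second capped glass vial, 23 x 77 mm, standing to the left of the unit, nearer its front; the point is its centre, 38 mm above the worktop
- septa_jar_mid (a point): bystander: a small capped jar, 39 mm in diameter, 47 mm tall, standing in front of the unit's middle; the point is its centre, 24 mm above the worktop
- tube_union_2_mid (a point): bystander: a tube fitting, 16 x 36 x 14 mm, lying in front of the gauge; the point is its centre, 7 mm above the worktop
- ferrule_tin_mid (a point): bystander: a round flat tin, 55 mm in diameter, 18 mm high, lying to the right of the unit; the point is its centre, 9 mm above the worktop
- beaker_50_mid (a point): bystander: a small glass beaker, 48 mm in diameter, 58 mm tall, standing behind the unit; the point is its centre, 29 mm above the worktop

How it is judged (in metres and radians):
On the way:
1. the peak pointer is back at its zero stop (within 0.08 rad) with the purge lever released (value of joint peak_pointer below 0.08 rad and value of joint purge_lever below 0.05 rad), for 0.2 s.
At the end, for the whole second after the job is handed in: the robot is still pressing the purge lever (contact over 2 N) and it stands still between 40 % and 60 % of its travel (0.192 to 0.288 rad, needle between the two long marks); the peak pointer, zeroed before, has not been dragged to the end of its scale (under 1.5 rad) (value of joint purge_lever between 0.192 and 0.288 rad and velocity of joint purge_lever between -0.1 and 0.1 rad/s and contact force between any of the fingers, the arm and lever_pad above 2 N and value of joint peak_pointer below 1.5 rad); the arm keeps its last pose, push and grip.
It fails at once if the purge lever is pushed down to its bottom stop (past 0.43 rad) (value of joint purge_lever above 0.43 rad).
It fails at once if a bystander beside the unit is moved by more than 30 mm (distance of any of headspace_vial_1_mid, headspace_vial_2_mid, septa_jar_mid, tube_union_2_mid, ferrule_tin_mid, beaker_50_mid from where it was at the start of the episode above 0.03 m).
It also fails if it takes over 40 s, if anything falls off the work surface, if the arm or the gripper's body presses on something with over 40 N, if the wrist force passes 120 N, or if a joint passes its speed limit or range.

## Working session

There is one attempt and no reset: what is moved stays moved. The work goes in short steps, Python scripts to look and compute and a shell command to move; the robot and the scene stay as the last step left them, time stands still between calls to the robot, and variables do not carry over. Pictures are saved under pics/ and viewed, and the job is handed in when it is done.

```bash
mkdir -p pics; ls
python3 - <<'E'
from rig import *
import cv2,numpy as np
s=observe();print(s)
for n in ["scene","top"]:
    im=get_image(n); cv2.imwrite(f"pics/{n}0.png",im["frame"][:,:,::-1]); print(n,im["K"],im["rvec"],im["tvec"])
    np.savez(f"{n}0.npz",**im)
E
```

```text
pics
{'time_s': 0.0, 'q': array([-7.65091588e+01,  2.18375786e+01,  7.43851039e+01, -7.88640667e-04,
        8.38583578e+01, -1.23374510e+01]), 'qvel': array([-0.02926628, -0.03182997,  0.00899176, -0.02018967,  0.02478051,
        0.04573181]), 'joint_efforts': array([-1.88029117e-03, -4.48477471e+01, -2.31279999e+01, -3.07328919e-04,
        4.75034714e-03, -6.91183729e-06]), 'position': array([ 0.23952951, -0.49476527,  0.23074169]), 'tool_rot': array([[ 9.00103152e-01,  4.35676713e-01, -3.43277597e-04],
       [ 4.35676753e-01, -9.00102152e-01,  1.37219916e-03],
       [ 2.88850316e-04, -1.38467886e-03, -9.99999000e-01]]), 'ft_force': array([-0.47979401,  0.01494879, -0.56812679]), 'wrist_torque': array([-0.00586245, -0.01361759, -0.01272916]), 'grip_width': 0.0854387215962504}
scene [[505.86356047   0.         312.58744208]
 [  0.         505.86356047 201.4435661 ]
 [  0.           0.           1.        ]] [ 0.69883529 -2.66082723  1.09755206] [0.52216424 0.1757659  1.00353602]
top [[488.34668078   0.         323.46873673]
 [  0.         488.34668078 201.98494571]
 [  0.           0.           1.        ]] [ 2.13646358 -2.18575878  0.15607451] [0.1219207  0.55858937 1.16041673]
```

View pics/scene0.png

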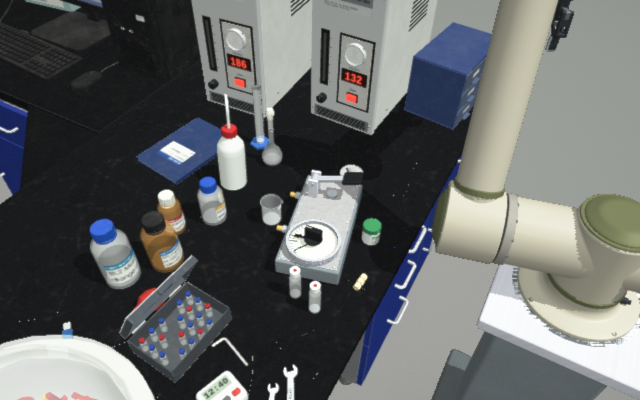

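View pics/top0.png

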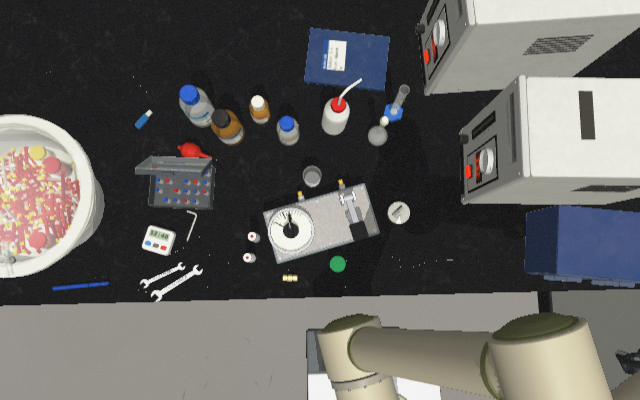

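The top picture shows the unit at about (320,222), with the gauge at (291,229), lever pad at about (362,222), jar at (337,264), tin at (399,212), vials at (250,237/258), fitting at (290,278) and beaker at (312,175). Next I'll fit the pose from depth.

```bash
cat > h.py <<'E'
import cv2,numpy as np
from rig import *
def cloud(im):
    K=im["K"];d=im["depth"];v,u=np.mgrid[:400,:640]
    P=np.stack([(u-K[0,2])/K[0,0]*d,(v-K[1,2])/K[1,1]*d,d],-1)
    R=cv2.Rodrigues(im["rvec"])[0]
    W=(P-im["tvec"].reshape(3))@R
    W[d==0]=np.nan
    return W
def proj(im,X):
    R=cv2.Rodrigues(im["rvec"])[0];p=np.atleast_2d(X)@R.T+im["tvec"].reshape(3)
    q=p@im["K"].T
    return q[:,:2]/q[:,2:]
E
python3 - <<'E'
from h import *
im=dict(np.load("top0.npz"));W=cloud(im)
for n,p in dict(gauge=(291,229),pad=(362,222),jar=(337,264),tin=(399,212),v1=(253,237),v2=(249,258),union=(290,278),beaker=(312,175),table=(230,300)).items(): print(n,W[p[1],p[0]].round(4))
m=np.zeros((400,640),bool);m[170:275,250:390]=1
mm=m&(abs(W[...,2]-.045)<.006)
P=W[mm][:,:2]; 
m2=mm.astype(np.uint8)*255
n,l,st,c=cv2.connectedComponentsWithStats(m2)
k=1+np.argmax(st[1:,4]);P=W[l==k][:,:2].astype(np.float32)
r=cv2.minAreaRect(P);print(st[k],r)
z=W[l==k][:,2];print(z.mean())
crop=im["frame"][160:290,230:420];cv2.imwrite("pics/topc.png",cv2.resize(crop,None,fx=4,fy=4,interpolation=2)[:,:,::-1])
E
```

```text
gauge [0.4921 0.1864 0.0969]
pad [0.5036 0.0233 0.1083]
jar [0.4098 0.0807 0.05  ]
tin [ 0.5339 -0.0774  0.0217]
v1 [0.4773 0.2772 0.0713]
v2 [0.4285 0.2865 0.0731]
union [0.3787 0.1949 0.0147]
beaker [0.6353 0.136  0.0015]
table [ 0.2798  0.4773 -0.7605]
[ 263  183  117   80 3375] ((0.5120193362236023, 0.11665703356266022), (0.13025300204753876, 0.2599647343158722), 15.003777503967285)
0.04544512802417072
```

View pics/topc.png

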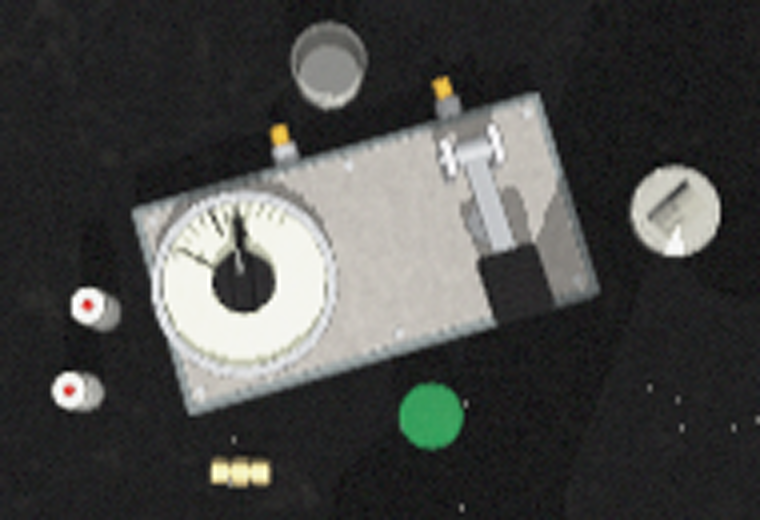

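```bash
cat >> h.py <<'E'
yaw=np.deg2rad(15.0);C=np.array([0.5120,0.1167,0])
Ru=np.array([[np.cos(yaw),-np.sin(yaw),0],[np.sin(yaw),np.cos(yaw),0],[0,0,1]])
def U(*p): return C+Ru@np.array(p)
def to(target,s=None):
    s=s or observe();d=s["tool_rot"].T@(np.asarray(target)-s["position"])/0.05
    h=np.degrees(np.arctan2(s["tool_rot"][1,1],s["tool_rot"][0,1]))
    return d.round(3),"y-heading %.1f"%h
E
python3 - <<'E'
from h import *
import rig
im=dict(np.load("top0.npz"));W=cloud(im)
m=(W[...,2]>0.08)
for y0 in np.arange(-.6,.4,.1):
    a=m&(W[...,1]>y0)&(W[...,1]<y0+.1)&(W[...,0]>.2)
    print(round(y0,1),np.nanmin(W[a][:,0]) if a.any() else None, np.sort(W[a][:,0])[:200:40].round(3))
k=np.abs(W-np.array([.4926,.1891,.093])).max(-1)
q=(np.linalg.norm(W[...,:2]-[.4926,.1891],axis=-1)<.025)&(W[...,2]>.085)
P=W[q];print(len(P),P.mean(0)); v=np.linalg.svd((P-P.mean(0))[:,:2])[2][0];print(np.degrees(np.arctan2(v[1],v[0])))
print(U(0,.075,.088),U(-.05,-.075,.091)); s=observe();R=s["tool_rot"]
ps=[s["position"],[.34,-.2,.231],[.38,0,.231],[.40,.10,.231]]
for a,b in zip(ps,ps[1:]): print((R.T@(np.array(b)-a)/.05).round(3))
for p in [U(-.046,-.075,.111),U(0,.075,.096),U(0,.075,.055)]: print(proj(im,p))
E
```

```text
-0.6 0.34545327621130695 [0.345 0.352 0.357 0.361 0.363]
-0.5 0.20013243636282357 [0.2   0.207 0.212 0.217 0.22 ]
-0.4 0.2424654545751666 [0.242 0.249 0.381 0.383 0.387]
-0.3 0.23067549308846066 [0.231 0.233 0.234 0.234 0.235]
-0.2 0.23711210130289867 [0.237 0.258 0.26  0.26  0.261]
-0.1 0.2091349849960927 [0.209 0.219 0.222 0.225 0.227]
-0.0 0.200043515009164 [0.2   0.202 0.205 0.207 0.21 ]
0.1 0.20013275158313446 [0.2   0.21  0.218 0.226 0.234]
0.2 0.4260397604694914 [0.426 0.736 0.751 0.785 0.791]
0.3 0.6116682651616665 [0.612 0.622 0.632 0.643 0.656]
89 [0.49187433 0.18880462 0.09617589]
-173.61951076512082
[0.49258857 0.18914444 0.088     ] [0.48311514 0.03131461 0.091     ]
[ 4.377e+00 -4.432e+00  2.000e-03]
[ 2.463 -3.252  0.005]
[ 1.231 -1.626  0.002]
[[358.37281126 229.27013665]]
[[289.82960994 228.86234047]]
[[290.77549588 230.14524272]]
```

```bash
python3 -m pendant '[85,0.363,-0.75,0,0,0,0, 85,0.363,-0.75,0,0,0,0, 85,0.363,-0.75,0,0,0,0, 85,0.363,-0.75,0,0,0,0, 85,0.363,-0.75,0,0,0,0, 85,0.363,-0.75,0,0,0,0, 85,0.746,-0.547,0,0,0,0, 85,0.746,-0.547,0,0,0,0, 85,0.746,-0.547,0,0,0,0, 85,0.746,-0.547,0,0,0,0, 85,0.746,-0.547,0,0,0,0, 85,0.746,-0.547,0,0,0,0]' 20
python3 - <<'E'
from h import *
print(to([.4919,.1890,.231]))
s=observe();print(s["position"],s["q"])
im=get_image("wrist");cv2.imwrite("pics/w1.png",im["frame"][:,:,::-1])
E
```

```text
time_s: 1.3
position: [0.3699, 0.0022, 0.2314]
tool_rot: [[0.9, 0.436, 0.0], [0.436, -0.9, -0.0], [0.0, 0.0, -1.0]]
ft_force: [0.2, -1.0, 1.0]
grip_width: 0.0848
(array([ 3.824, -2.299,  0.007]), 'y-heading -64.2')
[0.36991134 0.00219334 0.2313654 ] [-1.81758194e+01  3.31206499e+00  9.93584237e+01 -6.42863097e-03
  7.73129022e+01  4.59881626e+01]
```

```bash
python3 -m pendant '[85,0.637,-0.383,0,0,0,0, 85,0.637,-0.383,0,0,0,0, 85,0.637,-0.383,0,0,0,0, 85,0.637,-0.383,0,0,0,0, 85,0.637,-0.383,0,0,0,0, 85,0.637,-0.383,0,0,0,0, 85,0,0,0,0,0,0.808, 85,0,0,0,0,0,0.808, 85,0,0,0,0,0,0.808, 85,0,0,0,0,0,0]' 20
python3 - <<'E'
from h import *
print(to([.4919,.1890,.074]))
s=observe();print(s["position"],s["q"])
im=get_image("wrist");cv2.imwrite("pics/w2.png",im["frame"][:,:,::-1]);np.savez("w2.npz",**im)
im=get_image("top");cv2.imwrite("pics/t2.png",im["frame"][:,:,::-1])
im=get_image("scene");cv2.imwrite("pics/s2.png",im["frame"][:,:,::-1])
E
```

```text
time_s: 2.35
position: [0.4914, 0.1868, 0.231]
tool_rot: [[0.994, 0.111, -0.001], [0.111, -0.994, -0.0], [-0.001, 0.0, -1.0]]
ft_force: [0.6, -0.6, 0.7]
grip_width: 0.0853
(array([ 0.018, -0.043,  3.139]), 'y-heading -83.6')
[0.49136979 0.18680349 0.23095759] [7.89928217e+00 1.94003174e+01 7.81577887e+01 2.13210941e-04
 8.24932846e+01 9.15069473e+01]
```

View pics/w2.png

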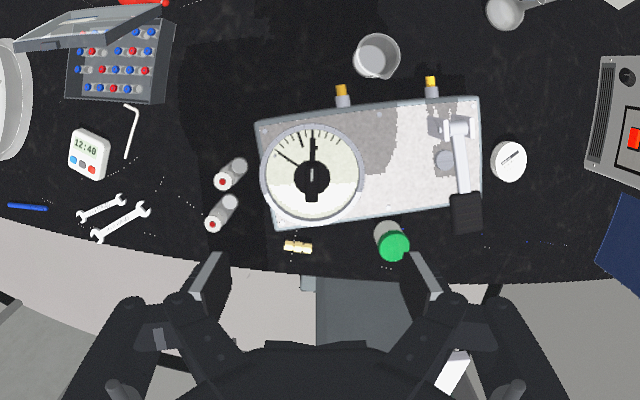

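View pics/s2.png

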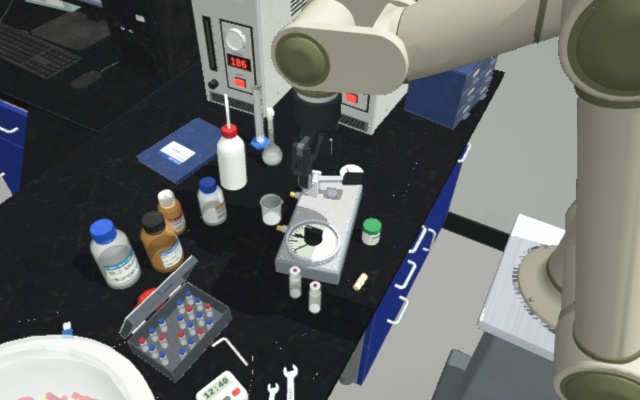

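```bash
python3 -m pendant '[50,0.02,-0.043,0.3,0,0,0, 50,0,0,0.5,0,0,0, 50,0,0,0.6,0,0,0, 50,0,0,0.6,0,0,0, 50,0,0,0.4,0,0,0, 50,0,0,0.2,0,0,0, 50,0,0,0,0,0,0, 50,0,0,0,0,0,0]' 20
python3 - <<'E'
from h import *
print(to([.4922,.1890,.073]))
im=get_image("wrist");cv2.imwrite("pics/w3.png",im["frame"][:,:,::-1])
im=get_image("scene");cv2.imwrite("pics/s3.png",cv2.resize(im["frame"][150:300,220:420],None,fx=4,fy=4)[:,:,::-1])
E
```

```text
time_s: 3.3
position: [0.4928, 0.1891, 0.1022]
tool_rot: [[0.994, 0.113, 0.001], [0.113, -0.994, 0.0], [0.001, -0.0, -1.0]]
ft_force: [0.4, -0.3, 0.5]
grip_width: 0.0503
(array([-0.013,  0.001,  0.583]), 'y-heading -83.5')
```

View pics/w3.png

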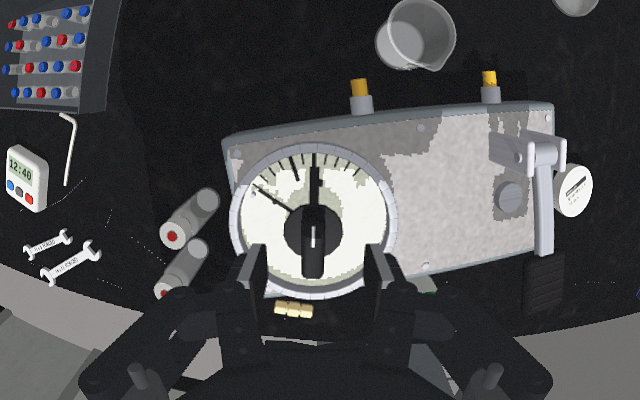

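View pics/s3.png

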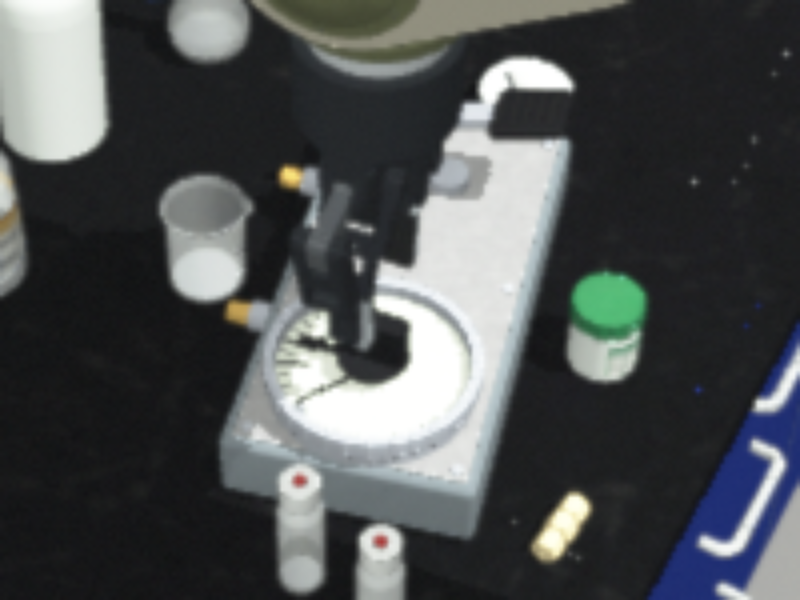

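The knob bar, at (313,240), runs vertical in the wrist picture, centred between the fingers at (250,265) and (380,265). The thin needle is at zero. I'll descend and pinch.

```bash
python3 -m pendant '[50,0,0,0.3,0,0,0, 50,0,0,0.28,0,0,0, 50,0,0,0,0,0,0, 0,0,0,0,0,0,0, 0,0,0,0,0,0,0, 0,0,0,0,0,0,0, 0,0,0,0,0,0,0, 0,0,0,0,0,0,0, 0,0,0,0,0,0,0]' 30
python3 - <<'E'
from h import *
s=observe();print(s["position"],s["ft_force"],s["wrist_torque"],s["grip_width"],to([.4922,.1890,.073]))
E
```

```text
time_s: 4.3
position: [0.4926, 0.1903, 0.0735]
tool_rot: [[0.994, 0.112, 0.002], [0.112, -0.994, 0.002], [0.002, -0.002, -1.0]]
ft_force: [-2.0, 7.5, 4.4]
grip_width: 0.0125
[0.49255081 0.19026317 0.07347997] [-1.98997273  7.52454063  4.35175252] [ 0.99254263  0.24944064 -0.01771084] 0.01248161195432865 (array([-0.01 ,  0.024,  0.01 ]), 'y-heading -83.6')
```

```bash
python3 -m pendant '[0,0,-0.025,0,0,0,0, 0,0,0,0,0,0,-0.6, 0,0,0,0,0,0,-0.8, 0,0,0,0,0,0,-0.8, 0,0,0,0,0,0,-0.8, 0,0,0,0,0,0,-0.8, 0,0,0,0,0,0,-0.8, 0,0,0,0,0,0,-0.8, 0,0,0,0,0,0,-0.6, 0,0,0,0,0,0,0]' 30
python3 - <<'E'
from h import *
s=observe();print(s["position"],s["ft_force"],s["wrist_torque"],s["grip_width"],to([.4926,.1890,.073]))
im=get_image("wrist");cv2.imwrite("pics/w4.png",im["frame"][:,:,::-1])
E
```

```text
time_s: 5.3
position: [0.4922, 0.1912, 0.0734]
tool_rot: [[0.58, 0.815, 0.001], [0.815, -0.58, 0.002], [0.002, 0.0, -1.0]]
ft_force: [-3.0, 5.3, 6.8]
grip_width: 0.0119
[0.49222218 0.19115513 0.07344699] [-2.95213075  5.27258911  6.76588109] [ 0.81531321  0.41515874 -0.04489801] 0.011936690663768216 (array([-0.031,  0.031,  0.009]), 'y-heading -35.4')
```

View pics/w4.png

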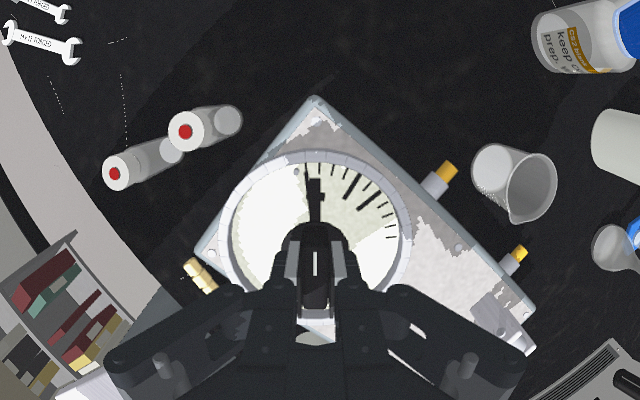

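```bash
python3 -m pendant '[0,0,0,0,0,0,-0.4, 0,0,0,0,0,0,-0.4, 0,0,0,0,0,0,-0.3, 0,0,0,0,0,0,-0.2, 0,0,0,0,0,0,0, 0,0,0,0,0,0,0]' 30
python3 - <<'E'
from h import *
s=observe();print(s["position"],s["ft_force"],s["wrist_torque"],s["grip_width"],to([.4926,.1890,.073]))
im=get_image("wrist");cv2.imwrite("pics/w5.png",im["frame"][:,:,::-1])
E
```

```text
time_s: 5.95
position: [0.4921, 0.1913, 0.0735]
tool_rot: [[0.428, 0.904, 0.001], [0.904, -0.428, 0.003], [0.003, -0.0, -1.0]]
ft_force: [-4.4, 5.6, 7.1]
grip_width: 0.0123
[0.4921152  0.19133774 0.07349479] [-4.43633173  5.6241888   7.06980607] [ 0.95913186  0.51038755 -1.16881537] 0.012252245294229826 (array([-0.038,  0.029,  0.01 ]), 'y-heading -25.3')
```

View pics/w5.png

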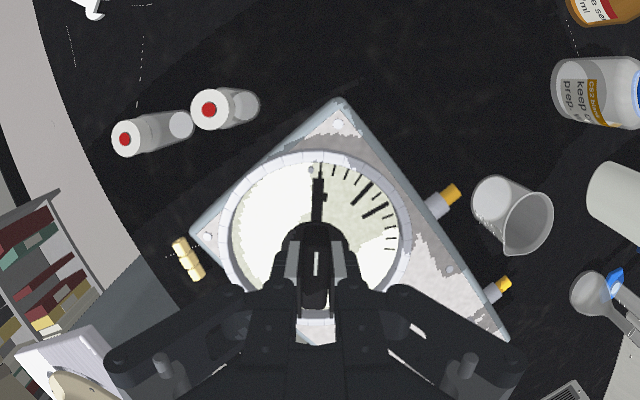

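Wrench of −1.17 N m about z and pointer over the needle at (318,190): the pointer is at its stop. Releasing and lifting.

```bash
python3 -m pendant '[0,0,0,0,0,0,0.3, 45,0,0,0,0,0,0, 45,0,0,0,0,0,0, 45,0,0,0,0,0,0, 45,0,0,0,0,0,0, 45,0,0,-0.4,0,0,0, 45,0,0,-0.6,0,0,0, 45,0,0,-0.6,0,0,0, 45,0,0,0,0,0,0, 45,0,0,0,0,0,0]' 30
python3 - <<'E'
from h import *
s=observe();print(s["position"],s["ft_force"],s["wrist_torque"],s["grip_width"],to([.4926,.1890,.073]))
im=get_image("wrist");cv2.imwrite("pics/w6.png",im["frame"][:,:,::-1])
im=get_image("scene");cv2.imwrite("pics/s6.png",cv2.resize(im["frame"][150:300,220:420],None,fx=4,fy=4)[:,:,::-1])
E
```

```text
time_s: 7.0
position: [0.4921, 0.1902, 0.1524]
tool_rot: [[0.463, 0.887, 0.001], [0.887, -0.463, -0.0], [0.0, 0.001, -1.0]]
ft_force: [0.7, 0.2, -0.8]
grip_width: 0.0448
[0.49211334 0.19023491 0.15239001] [ 0.69404332  0.16877543 -0.81664462] [-0.01001192  0.00709842 -0.00452256] 0.044787186790491394 (array([-0.018,  0.019,  1.588]), 'y-heading -27.6')
```

View pics/w6.png

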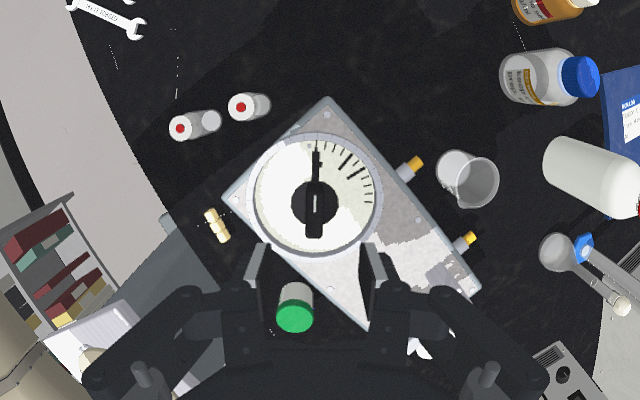

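View pics/s6.png

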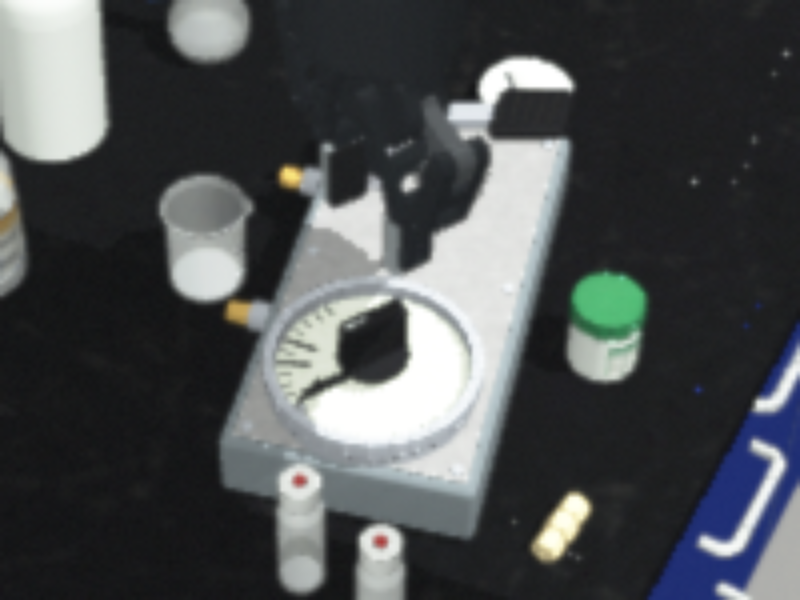

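The pointer now covers the needle at zero (scene crop ~(320,385)), and nothing else moved. Next I'll shut the fingers and turn to face the lever.

```bash
python3 -m pendant '[0,0,0,-0.2,0,0,0.85, 0,0,0,0,0,0,0.85, 0,0,0,0,0,0,0.85, 0,0,0,0,0,0,0.85, 0,0,0,0,0,0,0.85, 0,0,0,0,0,0,0.85, 0,0,0,0,0,0,0.83, 0,0,0,0,0,0,0]' 60
python3 - <<'E'
from h import *
s=observe();print(s["q"],s["grip_width"]);print(to(U(-.05,-.075,.15)),U(-.05,-.075,.15))
E
```

```text
time_s: 7.9
position: [0.4917, 0.1902, 0.1612]
tool_rot: [[0.966, 0.258, -0.002], [0.258, -0.966, -0.0], [-0.002, -0.0, -1.0]]
ft_force: [-0.3, -0.1, 0.6]
grip_width: 0.0001
[ 8.27227286e+00  2.32245578e+01  8.45109536e+01 -1.10325954e-03
  7.23911038e+01  8.33298518e+01] 0.00012672396066479115
(array([-0.985,  3.026,  0.226]), 'y-heading -75.1') [0.48311514 0.03131461 0.15      ]
```

```bash
python3 -m pendant '[0,-0.19,0.6,0,0,0,0, 0,-0.2,0.6,0,0,0,0, 0,-0.2,0.61,0,0,0,0, 0,-0.2,0.61,0,0,0,0, 0,-0.195,0.606,0,0,0,0, 0,0,0,0.1,0,0,0, 0,0,0,0,0,0,0, 0,0,0,0,0,0,0]' 60
python3 - <<'E'
from h import *
print(to(U(-.05,-.075,.113)))
im=get_image("wrist");cv2.imwrite("pics/w7.png",im["frame"][:,:,::-1])
im=get_image("scene");cv2.imwrite("pics/s7.png",cv2.resize(im["frame"][150:300,220:420],None,fx=4,fy=4)[:,:,::-1])
E
```

```text
time_s: 8.7
position: [0.4835, 0.0321, 0.1569]
tool_rot: [[0.965, 0.261, -0.001], [0.261, -0.965, 0.0], [-0.001, -0.001, -1.0]]
ft_force: [0.1, 0.4, -0.2]
grip_width: 0.0
(array([-0.011,  0.015,  0.879]), 'y-heading -74.9')
```

View pics/w7.png

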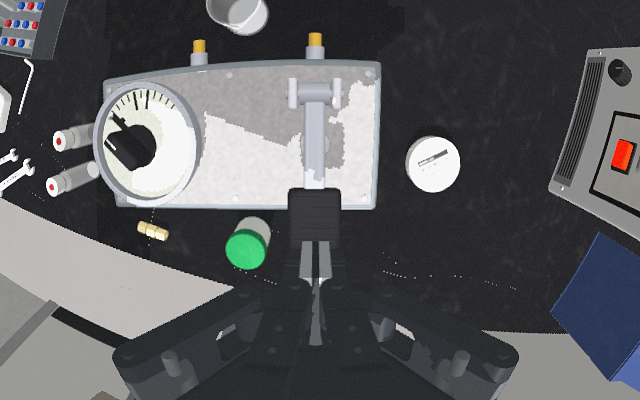

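View pics/s7.png

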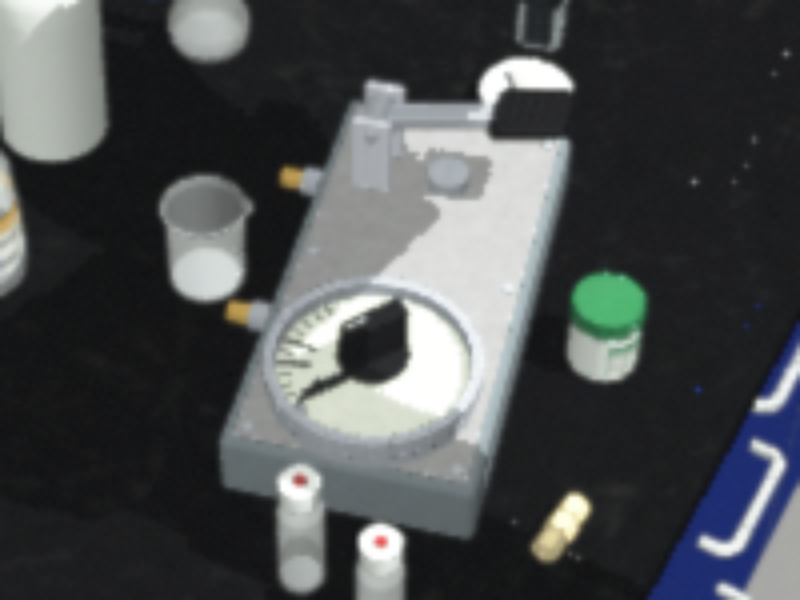

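The fingers (316,260) line up with the pad (314,215) and the pointer is still at zero. Pressing down in stages.

```bash
python3 -m pendant '[0,-0.011,0.015,0.3,0,0,0, 0,0,0,0.3,0,0,0, 0,0,0,0.2,0,0,0, 0,0,0,0.1,0,0,0, 0,0,0,0.08,0,0,0, 0,0,0,0.08,0,0,0, 0,0,0,0.06,0,0,0, 0,0,0,0,0,0,0, 0,0,0,0,0,0,0]' 60
python3 - <<'E'
from h import *
s=observe();print(s["position"],s["ft_force"])
print(to(U(-.05,-.075,.091)))
im=get_image("wrist");cv2.imwrite("pics/w8.png",im["frame"][:,:,::-1])
E
```

```text
time_s: 9.7
position: [0.4833, 0.0307, 0.102]
tool_rot: [[0.966, 0.259, 0.0], [0.259, -0.966, -0.0], [0.0, 0.0, -1.0]]
ft_force: [-2.2, -0.8, 6.4]
grip_width: 0.0001
[0.48333597 0.03066867 0.1020162 ] [-2.21170051 -0.75408014  6.3843776 ]
(array([-0.001, -0.014,  0.22 ]), 'y-heading -75.0')
```

View pics/w8.png

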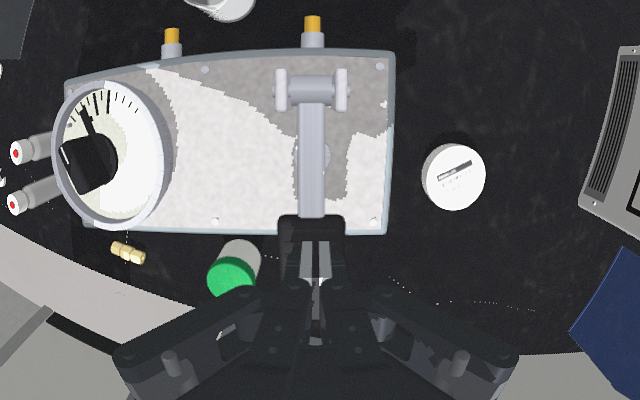

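```bash
python3 -m pendant '[0,0,0,0.06,0,0,0, 0,0,0,0.06,0,0,0, 0,0,0,0.05,0,0,0, 0,0,0,0.03,0,0,0, 0,0,0,0,0,0,0, 0,0,0,0,0,0,0, 0,0,0,0,0,0,0]' 60
python3 - <<'E'
from h import *
s=observe();print(s["position"],s["ft_force"],s["time_s"])
print(to(U(-.05,-.075,.091)))
im=get_image("wrist");cv2.imwrite("pics/w9.png",im["frame"][:,:,::-1])
cv2.imwrite("pics/w9c.png",cv2.resize(im["frame"][60:240,30:230],None,fx=3.3,fy=3.3,interpolation=2)[:,:,::-1])
im=get_image("scene");cv2.imwrite("pics/s9.png",cv2.resize(im["frame"][150:300,220:420],None,fx=4,fy=4)[:,:,::-1])
np.savez("s9.npz",**im)
E
```

```text
time_s: 10.45
position: [0.4829, 0.0305, 0.0921]
tool_rot: [[0.966, 0.259, -0.001], [0.259, -0.966, -0.001], [-0.001, 0.001, -1.0]]
ft_force: [-5.6, -1.4, 7.6]
grip_width: 0.0002
[0.48292844 0.03052426 0.09208904] [-5.64362679 -1.38093666  7.55049194] 10.45
(array([ 0.008, -0.014,  0.022]), 'y-heading -75.0')
```

View pics/w9c.png

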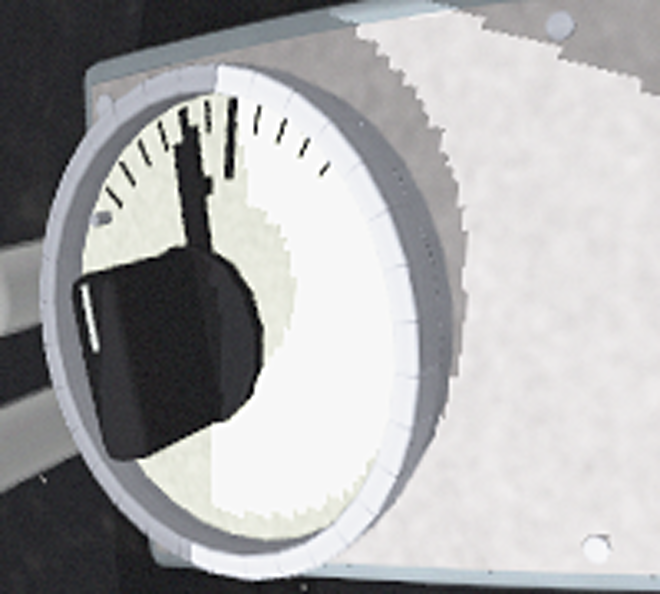

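View pics/s9.png

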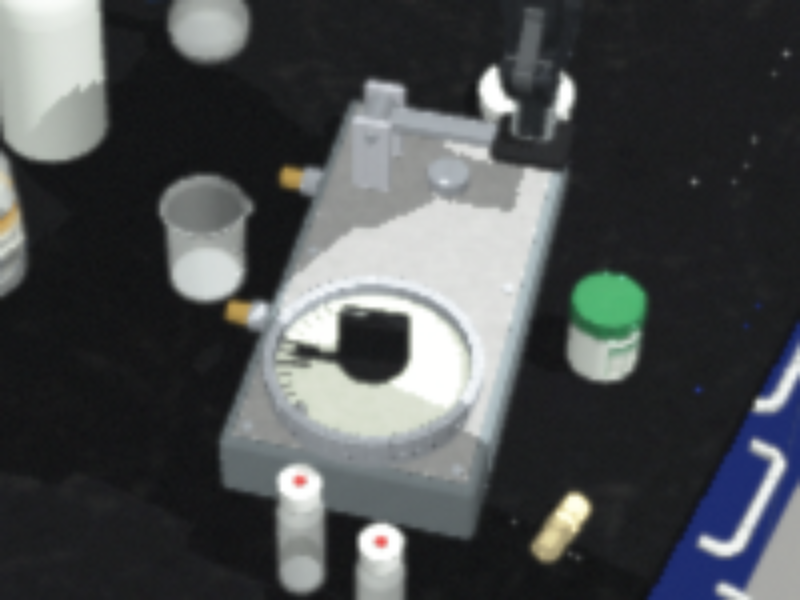

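The broad pointer, dragged along by the needle, stands near the 40 % long mark (crop (185,125); the 60 % mark is at (230,140)). I'll rectify the dial to measure it.

```bash
cat >> h.py <<'E'
def rect(im,z,fish):
    g=np.linspace(-.06,.06,500);X,Y=np.meshgrid(g,g)
    # image up = unit +x, left = unit +y
    P=np.stack([-Y,.075-X,0*X+z],-1)@Ru.T+C
    R=cv2.Rodrigues(im["rvec"])[0];p=P@R.T+im["tvec"].reshape(3)
    r=np.hypot(p[...,0],p[...,1]);K=im["K"]
    k=np.arctan2(r,p[...,2])/r if fish else 1/p[...,2]
    return cv2.remap(im["frame"],(K[0,0]*p[...,0]*k+K[0,2]).astype(np.float32),(K[1,1]*p[...,1]*k+K[1,2]).astype(np.float32),cv2.INTER_CUBIC)[:,:,::-1]
E
cat > look.py <<'E'
import sys
from h import *
t=sys.argv[1]
a=rect(get_image("wrist"),.056,1);b=rect(get_image("scene"),.056,0)
for o in (a,b):
  for th,c in ((0.16,(0,0,255)),(0,(0,200,0)),(-0.16,(0,0,255))):
    f=lambda r:(int(250-r*np.sin(th)/.12*499),int(250-r*np.cos(th)/.12*499))
    cv2.line(o,f(.051),f(.059),c,1)
cv2.imwrite(f"pics/r{t}.png",np.hstack([a,b])[:,:1000][:, :].astype(np.uint8)[:300,100:900])
E
python3 look.py 9
```

```text
Traceback (most recent call last):
  File "look.py", line 8, in <module>
    cv2.line(o,f(.051),f(.059),c,1)
    ~~~~~~~~^^^^^^^^^^^^^^^^^^^^^^^
cv2.error: OpenCV(4.12.0) :-1: error: (-5:Bad argument) in function 'line'
> Overload resolution failed:
>  - Layout of the output array img is incompatible with cv::Mat
>  - Expected Ptr<cv::UMat> for argument 'img'
```

```bash
sed -i 's/\[:,:,::-1\]$/[:,:,::-1].copy()/' h.py; python3 look.py 9
```

```text
(no output)
```

View pics/r9.png

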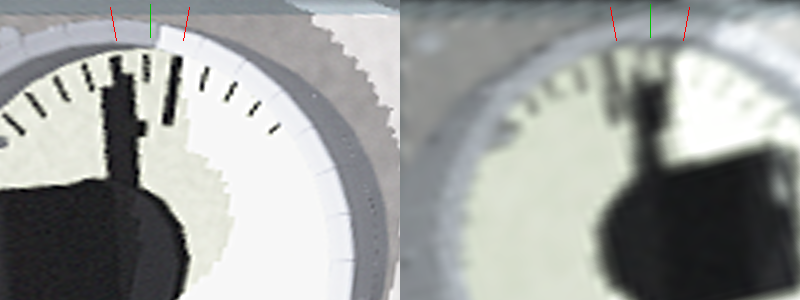

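Rectified views: the pointer lies parallel to the unit's +x to within ~2° in both (the shift between them is parallax, since the pointer sits above the face). I'll press 1 mm more and check the lever slope from wrist depth.

```bash
python3 -m pendant '[0,0,0,0.02,0,0,0, 0,0,0,0,0,0,0, 0,0,0,0,0,0,0, 0,0,0,0,0,0,0, 0,0,0,0,0,0,0]' 60
python3 look.py 10
python3 - <<'E'
from h import *
s=observe();print(s["position"],s["ft_force"],s["time_s"])
for n in ("wrist","top","scene"):
    im=get_image(n);K=im["K"];d=im["depth"]
    if n=="wrist":
        v,u=np.mgrid[:400,:640];a=(u-K[0,2])/K[0,0];b=(v-K[1,2])/K[1,1];r=np.hypot(a,b)+1e-9;k=np.tan(r)/r
        R=cv2.Rodrigues(im["rvec"])[0];W=(np.stack([a*k*d,b*k*d,d],-1)-im["tvec"].reshape(3))@R;W[d==0]=np.nan
    else: W=cloud(im)
    L=(W-C)@Ru
    m=(abs(L[...,1]+.075)<.005)&(L[...,0]>-.025)&(L[...,0]<.025)&(L[...,2]>.075)&(L[...,2]<.12)
    if m.sum()>5:
        p=np.polyfit(L[m][:,0],L[m][:,2],1);print(n,m.sum(),"slope up to front",-p[0],"lever",.24+np.arctan(p[0]),"bar z at x=0",p[1])
E
```

```text
time_s: 11.25
position: [0.483, 0.0305, 0.0911]
tool_rot: [[0.966, 0.259, -0.001], [0.259, -0.966, -0.001], [-0.001, 0.001, -1.0]]
ft_force: [-4.1, -0.9, 8.0]
grip_width: 0.0
[0.4829452  0.03051563 0.09114882] [-5.11645401 -1.68326249  8.975671  ] 11.35
wrist 2149 slope up to front 0.0021821514003570663 lever 0.2378178520632781 bar z at x=0 0.08929836761052194
scene 64 slope up to front -0.017012336526967865 lever 0.2570106955774014 bar z at x=0 0.08866124364698404
```

View pics/r10.png

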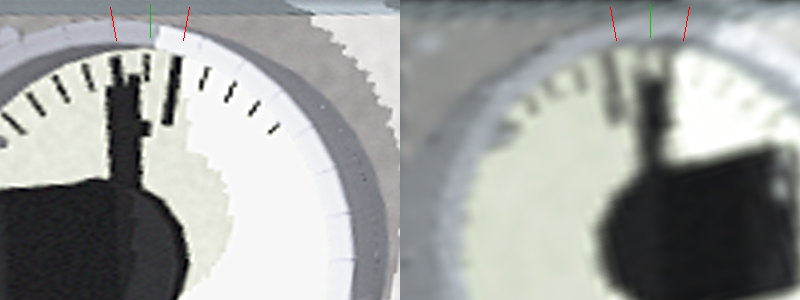

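Lever at ≈0.24 rad: slope 0.002 by wrist depth, 9 N, and the pointer is parallel to the unit's +x. It is holding still, so I'm handing in.

Run:
```python
from h import *
s=observe();print(s["position"],s["ft_force"],abs(s["qvel"]).max(),s["time_s"])
print(close_job())
```

```text
[0.48294509 0.03052654 0.091148  ] [-5.4913246  -1.95371307  8.45435977] 0.13659431215687667 11.5
the job is handed in; nothing more can be done
None
```

I reset the peak pointer, then pressed the purge lever half-way and handed the job in at 11.5 s with the lever still held.

- **Peak pointer:** I pinched the knob and turned it counter-clockwise to the zero stop, with the lever released. I felt about 1.2 N m of resistance at the stop. After release, the pictures showed the pointer lying over the thin needle at zero.
- **Lever:** The shut fingertips press the thumb pad at 91.1 mm with about 8.5 N, where about 9 N is expected half-way. The wrist camera's depth gives a lever angle of 0.238 rad, almost level. The scene camera gives 0.257 rad from only 64 points; both are inside 0.192–0.288.
- **Gauge:** The broad pointer, dragged along by the needle, stands parallel to the unit's +x, about 50 % of the scale. In the wrist view it looks nearer the 40 % mark and in the scene view nearer 50 %. I put that down to parallax, since its direction agrees in both to about 2°. The thin needle is hidden under it and I could not read it separately.
- **Bystanders:** None appeared to move in any picture, but I did not re-measure their positions at the end.

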